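Set out the bulldog clips in size order

ROBOT

A 6-joint arm with a two-finger parallel gripper is mounted at the origin on the work surface. World frame = base frame: x ahead of the robot, y to its left, z up, the work surface at z = 0. Lengths are in mm, angles in rad, forces in N, time in s.
With the tool pointing down it reaches from about 350 to 775 mm from the base axis. Payload 7.3 kg.
Tool frame: the origin (TCP) lies midway between the tips of the shut fingers; the grasp point (between the pads) lies 19 mm behind it; z points along the fingers, y is the line along which they close (so a half turn about z gives the same grasp; the last joint's range is limited). The gripper opens to 92 mm and grips with 3 to 60 N. Pads are 19 mm wide; open, the fingers measure 130 mm over their backs; the gripper's body (75 mm by 190 mm) begins 47 mm behind the grasp point.
Start: joints at [-1.409, 0.342, 1.524, -0, 1.275, -0.146], TCP at [159.078, -500.339, 226.741] pointing down, gripper open.
Joint ranges: [-2.53, 2.53], [-0.77, 2.02], [0.04, 2.7], [-1, 4.14], [0.28, 2.66], [-3.11, 3.11]. Speed limits (rad/s): [2.57, 2.57, 3.14, 3.14, 3.14, 3.14].

INTERFACE

Orientations are given as [roll, pitch, yaw] about the fixed x, y, z axes, in that order (R = Rz(yaw) Ry(pitch) Rx(roll)).
In Python, from plant import monitor, optics, workorder gives the robot as it stands. The module is installed in compiled form; this text tells all that it offers.
- The arm moves only by the tool servo_tool, never from a script. Its arguments are lists of equal length, an entry for each row: "linear": the shift along the tool's x, y, z as a fraction of full scale, a list of three; "spin": the turn about the tool's z as a fraction of full scale. In form: {"linear": [[dx, dy, dz], ...], "spin": [spin, ...]}. A call has exactly 8 rows; each row shifts and turns the commanded pose from where the row before left it, along the tool's axes as they then stand; what a row does not reach is not made up. Full scale, the value 1, is 200 mm for a shift and 90 degrees for a turn. A row lasts 1/8 s, in which the tool goes at most 62.5 mm and 10.7 degrees, less where a joint would pass 70% of its speed; a pose out of reach is approached as far as the arm can. A call with a number of a shift or a turn outside -1 to 1 is refused whole. A call with a gripper value outside its range is refused whole. "hand" is the opening, from -1 (shut) to 1 (fully open), set as the call begins (left out, the last holds). The fingers move at their own pace and stop on an object; the grip force is fixed at half the most. Time passes only in rows, so rows that do not move let the fingers close, or fill a call up. It gives the time, the measured TCP pose, the force, the opening and the grip force at its end, in the units of the state.
- monitor.get_obs(): the state, without advancing time (a new reading comes with each control period).
- optics.capture(name): name is "side" or "top" or "wrist"; returns a dict with "frame" (384x512x3 uint8, blue, green, red), "K" (3x3 intrinsics, pixels), "world_to_cam" (4x4, takes a point from world to camera coordinates). Camera axes: x right, y down, z forward; pixel columns grow to the right and rows downward; lengths in mm; the calibration is good to about 2 mm. A picture is of the moment at which its call begins. There is no depth.
- workorder.close_job(): hands the job in; it is judged then, once.
The state is a dict: "time": time; "joint_positions": joint angles; "dq": joint speeds; "tau": joint torques, N m; "tool_pos": TCP position; "tcp_rot": TCP orientation; "contact_force": force on the tool from outside, world axes, zero at the start; "moment": the same for the moment, N m; "grip_width": finger opening in mm; "finger_force": force on a finger pad.
Only numpy, scipy, OpenCV 4.12 (cv2) and the standard library are available. Lean on these libraries where they do the work, as an engineer would, in place of code of your own. Each camera call takes 0.05 s, during which the arm holds its last target. There are 200 camera calls.

TASK

Set the four bulldog clips out in the walnut rack in order of size, one to a bay: the smallest in the bay beside the metal paper-clip dispenser, growing to the largest in the bay at the other end, beside the orange tub. Stand each clip upright on its handles, jaws up, in the middle of its bay with its width along the row, and let go. Leave the dispenser and the glass prism paperweight where they stand.

Things in the scene. Friction and masses are not known exactly. Their poses are not given: they have to be found in the camera images.
- clip_32: Smallest silver bulldog clip, 32 mm wide (y), 38 tall, stands jaws up on two handles, 18 g. Origin: foot centre; z up; same turned half round. Pinch from above across x: body 10 mm thick with flat faces 14 to 25 mm above the origin; over it jaws close to a 4 mm lip; below it the handles (22 mm wide) flare to 26 mm at the foot: keep fingertips above them.
- clip_45: Second smallest silver bulldog clip, 45 mm wide (y), 46 tall, stands jaws up on two handles, 30 g. Origin: foot centre; z up; same turned half round. Pinch from above across x: body 12 mm thick with flat faces 17 to 30 mm above the origin; over it jaws close to a 4 mm lip; below it the handles (31 mm wide) flare to 32 mm at the foot: keep fingertips above them.
- clip_60: Second largest silver bulldog clip, 60 mm wide (y), 54 tall, stands jaws up on two handles, 50 g. Origin: foot centre; z up; same turned half round. Pinch from above across x: body 14 mm thick with flat faces 19 to 36 mm above the origin; over it jaws close to a 4 mm lip; below it the handles (41 mm wide) flare to 38 mm at the foot: keep fingertips above them.
- clip_76: Largest silver bulldog clip, 76 mm wide (y), 62 tall, stands jaws up on two handles, 80 g. Origin: foot centre; z up; same turned half round. Pinch from above across x: body 16 mm thick with flat faces 22 to 41 mm above the origin; over it jaws close to a 4 mm lip; below it the handles (52 mm wide) flare to 44 mm at the foot: keep fingertips above them.
- bay1: The end bay at the rack's left (+y) end as seen from the robot of four in the low walnut rack: fixed shallow black tray lined with dark felt, 66 mm (x) by 94 mm (y, along the row), 2 mm walls, 98 mm pitch. Origin: centre of its underside, 8 mm above the bench; its floor is 2 mm above the origin (10 mm above the bench) and its rim 7 mm above the origin. z up.
- bay2: The bay second from the left (+y) end of four in the low walnut rack: fixed shallow black tray lined with dark felt, 66 mm (x) by 94 mm (y, along the row), 2 mm walls, 98 mm pitch. Origin: centre of its underside, 8 mm above the bench; its floor is 2 mm above the origin (10 mm above the bench) and its rim 7 mm above the origin. z up.
- bay3: The bay second from the right (-y) end of four in the low walnut rack: fixed shallow black tray lined with dark felt, 66 mm (x) by 94 mm (y, along the row), 2 mm walls, 98 mm pitch. Origin: centre of its underside, 8 mm above the bench; its floor is 2 mm above the origin (10 mm above the bench) and its rim 7 mm above the origin. z up.
- bay4: The end bay at the right (-y) end of four in the low walnut rack: fixed shallow black tray lined with dark felt, 66 mm (x) by 94 mm (y, along the row), 2 mm walls, 98 mm pitch. Origin: centre of its underside, 8 mm above the bench; its floor is 2 mm above the origin (10 mm above the bench) and its rim 7 mm above the origin. z up.
- dispenser: Metal paper-clip dispenser, open hopper of wire clips with chute and sliding gate: 86 mm (x) by 64 mm (y), 68 mm tall. It stands just past one end of the rack, left or right; an orange plastic tub 80 mm across and 48 mm tall stands past the other end. Origin: centre of its underside.
- prism: Glass prism paperweight among the clips, a triangular bar lying on one side: 56 mm long (x), 36 mm wide (y), 31 mm tall, 130 g. Origin: centre of its underside.
There are look-alikes about, which are no part of the job. Leave any blue look-alike of the clip_76 alone.

How it is judged:
By the outcome, as a careful person would: the job done as asked, in the order asked, and still so for the second after the job is handed in, with the robot touching nothing.
It also fails if it takes over 107 s, if anything falls off the work surface, if the arm or the gripper's body presses on something with over 40 N, if the wrist force passes 120 N, or if a joint passes its speed limit or range.

## Working session

There is one attempt and no reset: what is moved stays moved. The work goes in short steps, Python scripts to look and compute and a tool call to move; the robot and the scene stay as the last step left them, time stands still between calls to the robot, and variables do not carry over. Pictures are saved under pics/ and viewed, at most 14 in all, crops included, and the job is handed in when it is done.

Besides the shell and the picture viewer there is one more tool, called by a JSON object that holds its "name" and its "arguments". servo_tool: Moves the arm, as the interface text tells. Shift numbers are shares of 200 mm and turn numbers shares of 90 degrees, none past 1 either way. Its arguments: {"type":"object","properties":{"linear":{"type":"array","items":{"type":"array","items":{"type":"number","minimum":-1,"maximum":1}}},"spin":{"type":"array","items":{"type":"number","minimum":-1,"maximum":1}},"hand":{"type":"number"}},"required":["linear","spin"]}

```bash
mkdir -p pics
cat > h.py <<'E'
import numpy as np, cv2
from plant import monitor, optics, workorder
def cap(n,save=None):
    c=optics.capture(n)
    if save: cv2.imwrite('pics/'+save,c['frame'])
    return c
def ray(c,u,v):
    T=np.array(c['world_to_cam']);R=T[:3,:3];t=T[:3,3]
    d=R.T@np.linalg.inv(c['K'])@[u,v,1]; return -R.T@t,d/np.linalg.norm(d)
def onz(c,u,v,z):
    o,d=ray(c,u,v); return o+d*(z-o[2])/d[2]
def proj(c,p):
    T=np.array(c['world_to_cam']);q=c['K']@(T[:3,:3]@np.array(p,float)+T[:3,3]); return q[:2]/q[2]
def tri(c1,p1,c2,p2):
    o1,d1=ray(c1,*p1);o2,d2=ray(c2,*p2)
    s=np.linalg.lstsq(np.c_[d1,-d2],o2-o1,rcond=None)[0]
    a=o1+s[0]*d1;b=o2+s[1]*d2; return (a+b)/2,np.linalg.norm(a-b)
E
python3 - <<'E'
from h import *
import pickle
D={}
for n in('top','side'):
    D[n]=cap(n,n+'0.png')
    c=D[n];o,d=ray(c,256,192);print(n,o.round(),d.round(2))
pickle.dump(D,open('d0.pkl','wb'))
for n in D: cv2.imwrite(f'pics/{n}0b.png',cv2.resize(D[n]['frame'],(800,600),interpolation=cv2.INTER_CUBIC))
o=monitor.get_obs();print(o)
E
```

```text
top [386.  32. 979.] [ 0.1   0.01 -0.99]
side [144. 581. 509.] [ 0.45 -0.69 -0.57]
{'time': 0.1, 'joint_positions': array([-1.40897994e+00,  3.42652785e-01,  1.52490592e+00,  2.11492921e-05,
        1.27542790e+00, -1.46011758e-01]), 'dq': array([-0.00157331, -0.00092357, -0.00539823,  0.00027585, -0.00053762,
       -0.00058171]), 'tau': array([ 4.73466957e-05, -4.32007849e+01, -2.44691902e+01,  7.19163590e-02,
        5.26440656e-02, -4.01041495e-05]), 'tool_pos': array([ 159.03178884, -499.95182578,  226.12004405]), 'tcp_rot': array([-3.14021648e+00, -2.22820347e-04,  3.07821824e-01]), 'contact_force': array([-0.909931  ,  0.04365679, -0.94486473]), 'moment': array([ 0.02910738,  0.00556577, -0.01547721]), 'finger_force': 0.0, 'grip_width': 91.67026908049328}
```

View pics/top0b.png

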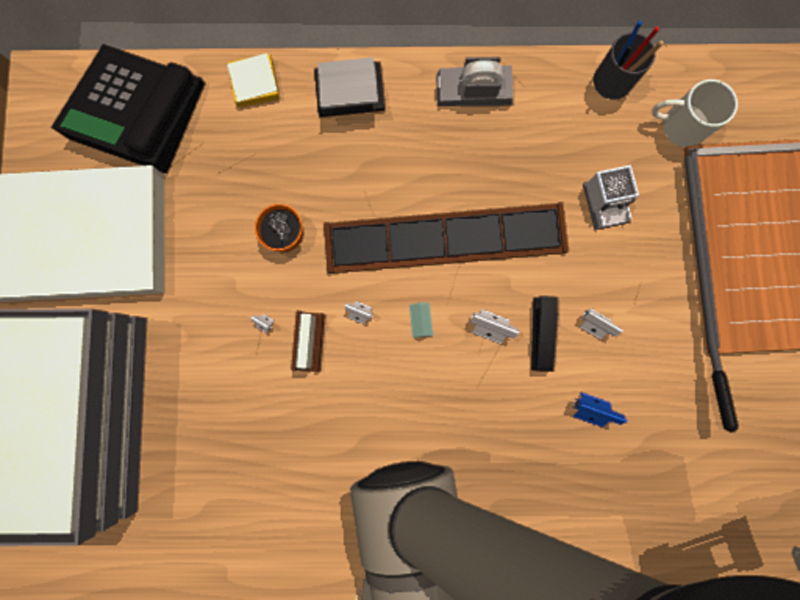

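View pics/side0b.png

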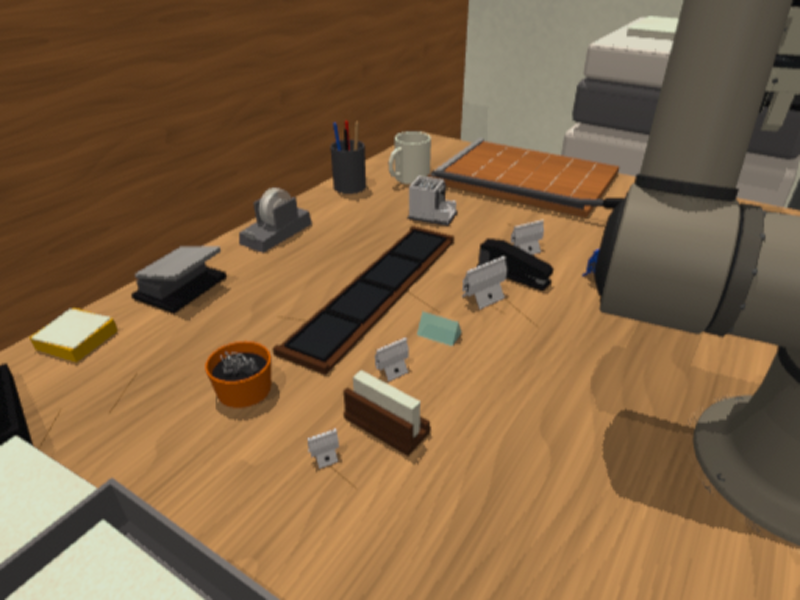

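Top view: the dispenser (612,195) is at the right (-y) end and the orange tub (279,228) at the left, so 32→bay4, 45→bay3, 60→bay2 and 76→bay1. The silver clips sit at (262,323), (359,312), (492,326, largest) and (600,324). The blue decoy is at (598,410), the prism at (421,320), and the stapler and card holder stand between the clips. The side view shows the same things.

Run:
```python
from h import *
import pickle
D=pickle.load(open('d0.pkl','rb'))
t,s=D['top'],D['side']
def blobs(c,roi,lo,hi,amin):
    x0,y0,x1,y1=[int(v*.64) for v in roi]
    h=cv2.cvtColor(c['frame'],cv2.COLOR_BGR2HSV);m=cv2.inRange(h,lo,hi)
    k=np.zeros_like(m);k[y0:y1,x0:x1]=m[y0:y1,x0:x1]
    n,l,st,ce=cv2.connectedComponentsWithStats(k)
    return [(cv2.minAreaRect(np.argwhere(l==i)[:,::-1].astype(np.float32)),st[i,4]) for i in range(1,n) if st[i,4]>=amin]
print('top silver')
for r,a in blobs(t,(240,290,640,350),(0,0,100),(180,70,255),20): print(np.round(r[0],1),np.round(r[1],1),round(r[2]),a,onz(t,*r[0],30).round(1))
print('side silver')
for r,a in blobs(s,(290,210,560,480),(0,0,100),(180,70,255),20): print(np.round(r[0],1),np.round(r[1],1),round(r[2]),a,onz(s,*r[0],25).round(1))
tb=blobs(t,(320,195,575,280),(0,0,0),(180,140,70),150);sb=blobs(s,(270,225,460,375),(0,0,0),(180,140,70),150)
tb.sort(key=lambda b:b[0][0][0]);sb.sort(key=lambda b:-b[0][0][1])
for r,a in tb: print('bay top',np.round(r[0],1),np.round(r[1],1),round(r[2],1),a,onz(t,*r[0],10).round(1))
for r,a in sb: print('bay side',np.round(r[0],1),np.round(r[1],1),round(r[2],1),a,onz(s,*r[0],10).round(1))
if len(tb)==len(sb):
    for a,b in zip(tb,sb): print('tri',[np.round(q,1) for q in tri(t,a[0][0],s,b[0][0])])
```

```text
top silver
[228.8 199. ] [17.5 11.8] 23 159 [464.7 111.3  30. ]
[269.  203.9] [21.8 12.9] 84 278 [451.4   7.1  30. ]
[384.1 208.7] [26.3 14. ] 30 272 [ 437.6 -288.5   30. ]
[315.9 209.1] [31.  16.4] 21 394 [ 437.4 -113.3   30. ]
[167.4 205.4] [13.3  9.7] 34 100 [449.  270.2  30. ]
[195.6 211.9] [ 9.6 23.2] 5 221 [432.  196.9  30. ]
side silver
[276.5 137.5] [ 7. 29.] 90 168 [ 632.4 -277.2   25. ]
[337.  151.5] [21. 20.] 90 306 [ 446.6 -294.    25. ]
[311.4 181.3] [25.8 32.5] 68 582 [ 438.8 -116.9   25. ]
[280.4 210.2] [26.  15.7] 17 385 [444.5  25.   25. ]
[251.9 230.1] [21.4 24.2] 67 390 [459.8 114.   25. ]
[249.3 254.6] [53.7 18.3] 35 688 [425.  175.2  25. ]
[208. 287.] [20.9 19.6] 72 333 [440.4 277.7  25. ]
bay top [285.  151.5] [ 24.7 146.2] 85.1 2120 [593.4 -37.3  10. ]
bay side [235.5 188.8] [ 25.1 121.4] 48.4 2481 [588.7  -7.   10. ]
bay side [184.5 151. ] [14. 25.] 90.0 196 [824.9 -84.3  10. ]
```

```bash
cat >> h.py <<'E'
def plan(tgt,yaw_deg,n=8):
    """print n equal rows (linear [fractions], spin) taking the measured pose to tgt, rotating evenly"""
    o=monitor.get_obs();p=np.array(o['tool_pos']);y=np.degrees(o['tcp_rot'][2])
    dy=(yaw_deg-y+180)%360-180;d=(np.array(tgt)-p)/n
    L=[]
    for i in range(n):
        a=np.radians(y+dy*i/n)
        L.append([round((d@v)/200,4) for v in((np.cos(a),np.sin(a),0),(np.sin(a),-np.cos(a),0),(0,0,-1))])
    print('from',p.round(1),round(y,1),'tilt',np.round(o['tcp_rot'][:2],3),'F',np.round(o['contact_force'],1),'w',round(o['grip_width'],1),'t',round(o['time'],2))
    print('mm/row',np.linalg.norm(d).round(1),'deg/row',round(dy/n,2));print(str(L).replace(' ',''),'spin',round(-dy/n/90,4))
E
python3 - <<'E'
from h import *
c=cap('wrist');o=monitor.get_obs()
from scipy.spatial.transform import Rotation as R
Rt=R.from_euler('xyz',o['tcp_rot']).as_matrix()
T=np.array(c['world_to_cam']);C=-T[:3,:3].T@T[:3,3]
print('cam in tool',(Rt.T@(C-o['tool_pos'])).round(1),'axes',(Rt.T@T[:3,:3].T).round(3).tolist(),c['K'])
plan([440,-220,300],75)
E
```

```text
cam in tool [  69.7    0.  -158.9] axes [[0.001, -0.966, -0.257], [1.0, 0.001, 0.001], [-0.001, -0.257, 0.966]] [[267.46407663   0.         254.69618278]
 [  0.         267.46407663 191.41999109]
 [  0.           0.           1.        ]]
from [ 159.  -500.   226.2] 17.6 tilt [-3.14 -0.  ] F [-0.3 -0.1 -0.5] w 91.5 t 0.15
mm/row 50.4 deg/row 7.17
[[np.float64(0.2204),np.float64(-0.1136),np.float64(-0.0461)],[np.float64(0.2328),np.float64(-0.0852),np.float64(-0.0461)],[np.float64(0.2416),np.float64(-0.0555),np.float64(-0.0461)],[np.float64(0.2467),np.float64(-0.0249),np.float64(-0.0461)],[np.float64(0.2478),np.float64(0.0061),np.float64(-0.0461)],[np.float64(0.2451),np.float64(0.037),np.float64(-0.0461)],[np.float64(0.2386),np.float64(0.0673),np.float64(-0.0461)],[np.float64(0.2283),np.float64(0.0966),np.float64(-0.0461)]] spin -0.0797
```

{"name": "servo_tool", "arguments": {"linear": [[0.22, -0.114, 0.04], [0.233, -0.085, 0.04], [0.242, -0.055, 0.05], [0.247, -0.025, 0.05], [0.248, 0.006, 0.05], [0.245, 0.037, 0.05], [0.239, 0.067, 0.05], [0.228, 0.097, 0.05]], "spin": [-0.08, -0.08, -0.08, -0.08, -0.08, -0.08, -0.08, -0.08]}}

```text
time: 1.15
tool_pos: [440.6, -218.4, 150.3]
tcp_rot: [3.142, 0.0, 1.317]
contact_force: [0.7, -0.3, -0.3]
grip_width: 91.8
finger_force: 0.0
```

```bash
sed -i 's/\[round((d@v)\/200,4)/[round(float(d@v)\/200,4)/' h.py
python3 - <<'E'
from h import *
import pickle
c=cap('wrist');pickle.dump(c,open('w1.pkl','wb'));cv2.imwrite('pics/w1.png',cv2.resize(c['frame'],(800,600),interpolation=cv2.INTER_CUBIC))
plan([470,-100,155],90)
E
```

```text
from [ 443.1 -214.3  149.1] 75.9 tilt [-3.141e+00 -3.000e-03] F [ 0.7  4.1 -0.9] w 92.0 t 1.2
mm/row 14.7 deg/row 1.76
[[0.0734,-0.0011,-0.0037],[0.0734,0.0011,-0.0037],[0.0733,0.0034,-0.0037],[0.0732,0.0056,-0.0037],[0.073,0.0079,-0.0037],[0.0727,0.0101,-0.0037],[0.0723,0.0124,-0.0037],[0.0719,0.0146,-0.0037]] spin -0.0196
```

View pics/w1.png

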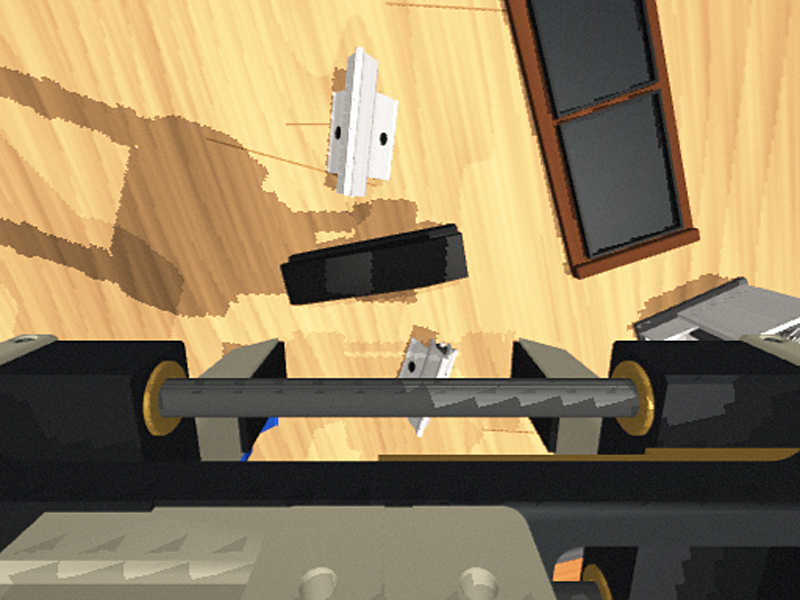

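Wrist view: clip_76 lies at (355,120) with its lip running from (360,48) to (351,194). The stapler is at (375,265), clip_60 is half hidden at (430,385), and bays 3 and 4 are at upper right. The useful half of this view is ahead of the tool's +x.

Run:
```python
from h import *
import pickle
c=pickle.load(open('w1.pkl','rb'));D=pickle.load(open('d0.pkl','rb'));s=D['side']
a=cv2.resize(c['frame'][20:135,190:270],None,fx=5,fy=5,interpolation=cv2.INTER_NEAREST)
b=cv2.resize(s['frame'][155:205,290:330],None,fx=10,fy=10,interpolation=cv2.INTER_NEAREST)
H=np.zeros((575,800,3),np.uint8);H[:a.shape[0],:400]=a;H[:b.shape[0],400:800]=b
cv2.imwrite('pics/c1.png',H)
```

```text
(no output)
```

View pics/c1.png

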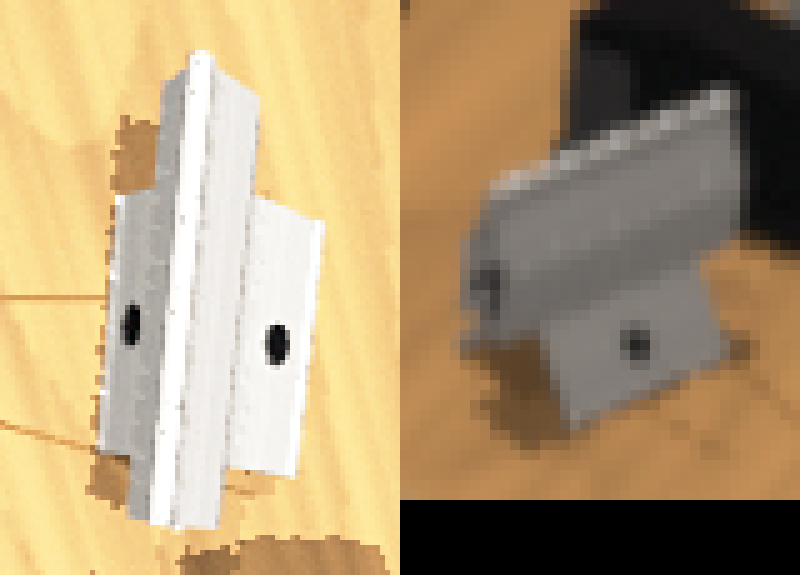

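The crops show clip_76's lip running from (230,30) to (222,124) in the wrist frame. In the side frame it runs from (299.5,173) to (323,164).

Run:
```python
from h import *
import pickle
c=pickle.load(open('w1.pkl','rb'));D=pickle.load(open('d0.pkl','rb'));s=D['side']
W=[(229.5,30),(221.7,124)];S=[(299,173),(322.7,164)]
P=[]
for w,q in zip(W,S):
    print('tri',[np.round(v,1) for v in tri(c,w,s,q)]); P.append(onz(c,*w,62))
P=np.array(P);v=P[0]-P[1]
print('z62',P.round(1).tolist(),'len',np.linalg.norm(v).round(1),'psi',np.degrees(np.arctan2(-v[0],v[1])).round(1),'mid',P.mean(0).round(1))
# handle-foot holes as check
# bay masks in w1
h=cv2.cvtColor(c['frame'],cv2.COLOR_BGR2HSV);m=cv2.inRange(h,(0,0,0),(180,140,90));m[:,:325]=0;m[190:]=0
n,l,st,ce=cv2.connectedComponentsWithStats(m)
for i in range(1,n):
    if st[i,4]>400:
        cnt=max(cv2.findContours((l==i).astype(np.uint8),0,2)[0],key=cv2.contourArea)
        ap=cv2.approxPolyDP(cv2.convexHull(cnt),4,True)[:,0]
        print(st[i],[(p.tolist(),onz(c,*p,15)[:2].round(1).tolist()) for p in ap])
plan([470,-100,155],90)
```

```text
tri [array([456. , -77.6,  63.5]), np.float64(1.2)]
tri [array([ 428.3, -147.9,   62. ]), np.float64(1.9)]
z62 [[456.5, -76.9, 62.0], [429.2, -147.5, 62.0]] len 75.7 psi -21.2 mid [ 442.8 -112.2   62. ]
[ 337    0   85   76 4774] [([412, 0], [632.0, -81.7]), ([421, 52], [636.0, -129.4]), ([354, 75], [567.8, -133.8]), ([337, 0], [562.5, -63.8])]
[ 356   57   82  109 5680] [([422, 57], [636.5, -134.3]), ([437, 145], [644.1, -226.5]), ([378, 165], [579.0, -232.4]), ([356, 80], [569.1, -139.1])]
from [ 443.1 -214.3  149.1] 75.9 tilt [-3.141e+00 -3.000e-03] F [ 0.7  4.1 -0.9] w 92.0 t 1.2
mm/row 14.7 deg/row 1.76
[[0.0734,-0.0011,-0.0037],[0.0734,0.0011,-0.0037],[0.0733,0.0034,-0.0037],[0.0732,0.0056,-0.0037],[0.073,0.0079,-0.0037],[0.0727,0.0101,-0.0037],[0.0723,0.0124,-0.0037],[0.0719,0.0146,-0.0037]] spin -0.0196
```

Run:
```python
from h import *
plan([442.8,-112.2,100],68.8,6)
```

```text
from [ 443.1 -214.3  149.1] 75.9 tilt [-3.141e+00 -3.000e-03] F [ 0.7  4.1 -0.9] w 92.0 t 1.2
mm/row 18.9 deg/row -1.18
[[0.0825,-0.021,0.0409],[0.082,-0.0227,0.0409],[0.0815,-0.0244,0.0409],[0.081,-0.0261,0.0409],[0.0804,-0.0277,0.0409],[0.0799,-0.0294,0.0409]] spin 0.0131
```

{"name": "servo_tool", "arguments": {"linear": [[0.082, -0.021, 0.04], [0.082, -0.023, 0.04], [0.081, -0.024, 0.04], [0.081, -0.026, 0.04], [0.08, -0.028, 0.04], [0.08, -0.029, 0.04], [0, 0, 0], [0, 0, 0]], "spin": [0.013, 0.013, 0.013, 0.013, 0.013, 0.013, 0, 0]}}

```text
time: 2.2
tool_pos: [440.7, -118.5, 103.0]
tcp_rot: [3.141, 0.0, 1.191]
contact_force: [-0.3, -0.1, 0.7]
grip_width: 91.7
finger_force: 0.0
```

Run:
```python
from h import *
plan([442.8,-112.2,24.5],68.8,5)
```

```text
from [ 440.7 -118.5  103. ] 68.2 tilt [3.141 0.   ] F [-0.3 -0.1  0.7] w 91.7 t 2.2
mm/row 15.7 deg/row 0.11
[[0.0067,-0.0004,0.0785],[0.0067,-0.0004,0.0785],[0.0067,-0.0004,0.0785],[0.0067,-0.0003,0.0785],[0.0067,-0.0003,0.0785]] spin -0.0013
```

{"name": "servo_tool", "arguments": {"linear": [[0.007, 0, 0.1], [0.007, 0, 0.1], [0.007, 0, 0.09], [0.007, 0, 0.06], [0.006, 0, 0.04], [0, 0, 0], [0, 0, 0], [0, 0, 0]], "spin": [-0.006, 0, 0, 0, 0, 0, 0, 0]}}

```text
time: 3.2
tool_pos: [443.2, -111.7, 25.2]
tcp_rot: [3.141, 0.0, 1.2]
contact_force: [0.5, -0.0, 0.6]
grip_width: 91.9
finger_force: 0.0
```

{"name": "servo_tool", "arguments": {"linear": [[0, 0, 0], [0, 0, 0], [0, 0, 0], [0, 0, 0], [0, 0, 0], [0, 0, 0], [0, 0, 0], [0, 0, 0]], "spin": [0, 0, 0, 0, 0, 0, 0, 0], "hand": -1}}

```text
time: 4.2
tool_pos: [442.8, -111.6, 24.7]
tcp_rot: [-3.141, 0.0, 1.2]
contact_force: [-0.8, 0.1, 0.7]
grip_width: 16.3
finger_force: 13.0
```

{"name": "servo_tool", "arguments": {"linear": [[0, 0, -0.05], [0, 0, -0.08], [0, 0, -0.1], [0, 0, -0.1], [0, 0, -0.1], [0, 0, -0.07], [0, 0, 0], [0, 0, 0]], "spin": [0, 0, 0, 0, 0, 0, 0, 0]}}

```text
time: 5.2
tool_pos: [442.6, -111.4, 124.4]
tcp_rot: [-3.141, 0.0, 1.2]
contact_force: [-1.0, 0.4, -0.9]
grip_width: 15.5
finger_force: 30.0
```

Run:
```python
from h import *
plan([580,109.7,124],95.3,8)
```

```text
from [ 442.6 -111.4  124.4] 68.8 tilt [-3.141  0.   ] F [-1.   0.4 -0.9] w 15.5 t 5.2
mm/row 32.5 deg/row 3.32
[[0.1599,0.03,0.0003],[0.1579,0.0392,0.0003],[0.1554,0.0483,0.0003],[0.1523,0.0572,0.0003],[0.1488,0.0659,0.0003],[0.1447,0.0744,0.0003],[0.1402,0.0826,0.0003],[0.1352,0.0906,0.0003]] spin -0.0369
```

Run:
```python
from h import *
plan([585,10,144],95.3,7)
```

```text
from [ 442.6 -111.4  124.4] 68.8 tilt [-3.141  0.   ] F [-1.   0.4 -0.9] w 15.5 t 5.2
mm/row 26.9 deg/row 3.79
[[0.1177,0.0634,-0.014],[0.1133,0.071,-0.014],[0.1083,0.0784,-0.014],[0.1029,0.0854,-0.014],[0.097,0.092,-0.014],[0.0907,0.0982,-0.014],[0.084,0.104,-0.014]] spin -0.0421
```

{"name": "servo_tool", "arguments": {"linear": [[0.118, 0.063, -0.014], [0.113, 0.071, -0.014], [0.108, 0.078, -0.014], [0.103, 0.085, -0.014], [0.097, 0.092, -0.014], [0.091, 0.098, -0.014], [0.084, 0.104, -0.014], [0, 0, 0]], "spin": [-0.042, -0.042, -0.042, -0.042, -0.042, -0.042, -0.042, 0]}}

```text
time: 6.2
tool_pos: [585.6, 10.9, 143.2]
tcp_rot: [-3.141, -0.0, 1.663]
contact_force: [-0.8, -1.3, -1.7]
grip_width: 15.5
finger_force: 30.0
```

```bash
cat >> h.py <<'E'
def bays(c,roi,z=15,amin=800):
    h=cv2.cvtColor(c['frame'],cv2.COLOR_BGR2HSV);m=cv2.inRange(h,(0,0,0),(180,140,90))
    k=np.zeros_like(m);x0,y0,x1,y1=roi;k[y0:y1,x0:x1]=m[y0:y1,x0:x1]
    n,l,st,ce=cv2.connectedComponentsWithStats(k)
    for i in range(1,n):
        if st[i,4]>amin:
            cnt=max(cv2.findContours((l==i).astype(np.uint8),0,2)[0],key=cv2.contourArea)
            ap=cv2.approxPolyDP(cv2.convexHull(cnt),4,True)[:,0]
            print(st[i],[(p.tolist(),onz(c,*p,z)[:2].round(1).tolist()) for p in ap])
E
python3 - <<'E'
from h import *
import pickle
c=cap('wrist');pickle.dump(c,open('w2.pkl','wb'));cv2.imwrite('pics/w2.png',c['frame'])
bays(c,(0,0,512,210))
print(c['frame'].shape, [proj(c,[580+sx*33,109.7+sy*47,15]).round() for sx in(-1,1) for sy in(-1,1)])
plan([580,109.7,124],95.3,6)
E
```

```text
[ 475   32   37  123 2994] [([511, 32], [816.4, 183.7]), ([511, 154], [855.9, 70.4]), ([478, 154], [820.8, 67.1]), ([498, 38], [805.8, 177.6])]
[ 228   37   69  101 6390] [([296, 39], [612.3, 158.6]), ([291, 137], [619.4, 66.1]), ([229, 136], [554.3, 61.0]), ([228, 38], [546.9, 153.4])]
[ 229  141   63   69 2413] [([291, 142], [620.1, 60.9]), ([288, 209], [626.3, -13.5]), ([230, 187], [559.2, 5.9]), ([230, 141], [555.7, 55.9])]
(384, 512, 3) [array([222., 134.]), array([228.,  34.]), array([285., 140.]), array([296.,  41.])]
from [584.6  10.1 143.1] 95.2 tilt [-3.139 -0.   ] F [-0.  -0.3 -1.2] w 16.1 t 6.25
mm/row 16.9 deg/row 0.01
[[0.083,0.0037,0.0159],[0.083,0.0038,0.0159],[0.083,0.0038,0.0159],[0.083,0.0038,0.0159],[0.083,0.0038,0.0159],[0.083,0.0038,0.0159]] spin -0.0001
```

View pics/w2.png

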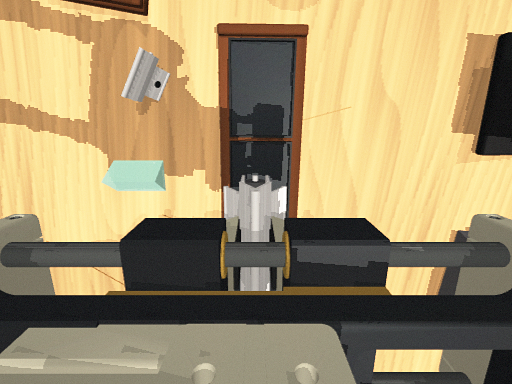

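Wrist view: bay1 is clear at (228–296, 38–137) and the held clip_76 is upright at (255,215). Clip_45 is at (147,75) and the prism at (137,175). Bay1's centre comes out at (583.2,109.8) with the rack at 4.6°, and the sizes (93 × 66) and the bay1–bay4 distance (294) agree with the text.

Run:
```python
from h import *
import pickle
c=pickle.load(open('w2.pkl','rb'));D=pickle.load(open('d0.pkl','rb'));s=D['side']
h=cv2.cvtColor(s['frame'],cv2.COLOR_BGR2HSV);m=cv2.inRange(h,(0,0,0),(180,140,70));k=np.zeros_like(m);k[144:240,172:294]=m[144:240,172:294]
m1=cv2.morphologyEx(k,cv2.MORPH_OPEN,np.ones((3,3)))
n,l,st,ce=cv2.connectedComponentsWithStats(m1);i=1+st[1:,4].argmax()
cnt=max(cv2.findContours((l==i).astype(np.uint8),0,2)[0],key=cv2.contourArea)
ap=cv2.approxPolyDP(cv2.convexHull(cnt),3,True)[:,0];print(ap.tolist())
for w in[(228,38),(296,39),(229,136)]:
    p=proj(s,onz(c,*w,15));q=min(ap,key=lambda a:np.linalg.norm(a-p));print(p.round(1),q,[np.round(v,1) for v in tri(c,w,s,q.astype(float))])
a=cv2.resize(c['frame'][40:110,110:180],None,fx=6,fy=6,interpolation=cv2.INTER_NEAREST)
b=cv2.resize(s['frame'][212:247,235:270],None,fx=11,fy=11,interpolation=cv2.INTER_NEAREST)
H=np.zeros((420,800,3),np.uint8);H[:420,:420]=a;H[:385,420:800]=b[:,:380]
cv2.imwrite('pics/c2.png',H)
plan([583,109.8,130],94.6,6)
```

```text
[[283, 151], [208, 230], [183, 221], [264, 147]]
[206.6 229.2] [208 230] [array([545.6, 152.9,  13.1]), np.float64(2.9)]
[181.4 219.8] [183 221] [array([611.1, 158.2,  12.2]), np.float64(3.8)]
[230.2 205.8] [208 230] [array([569.9,  80.4, -40.1]), np.float64(61.3)]
from [584.6  10.1 143.1] 95.2 tilt [-3.139 -0.   ] F [-0.  -0.3 -1.2] w 16.1 t 6.25
mm/row 16.8 deg/row -0.1
[[0.0828,0.0062,0.0109],[0.0828,0.0061,0.0109],[0.0828,0.0059,0.0109],[0.0829,0.0058,0.0109],[0.0829,0.0056,0.0109],[0.0829,0.0055,0.0109]] spin 0.0012
```

View pics/c2.png

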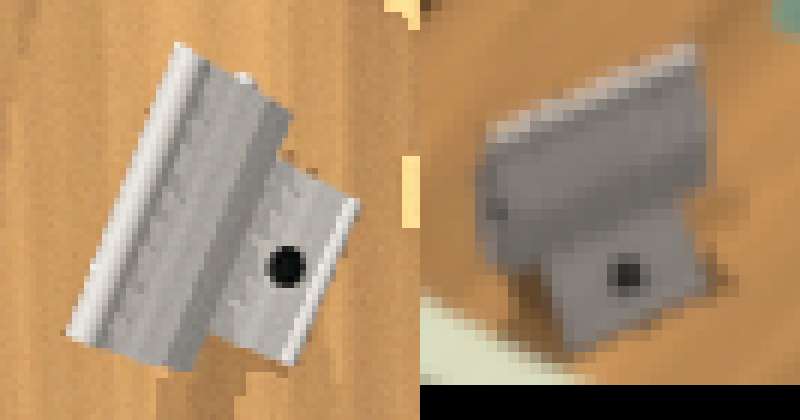

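The crops show clip_45's lip running from (140,48) to (123,95) in the wrist frame. In the side frame it runs from (241,223.5) to (259,216).

{"name": "servo_tool", "arguments": {"linear": [[0.083, 0.006, 0.02], [0.083, 0.006, 0.02], [0.083, 0.006, 0.02], [0.083, 0.006, 0.02], [0.083, 0.005, 0.02], [0.083, 0.005, 0.02], [0, 0, 0], [0, 0, 0]], "spin": [0.007, 0, 0, 0, 0, 0, 0, 0]}}

```text
time: 7.25
tool_pos: [583.9, 109.5, 120.3]
tcp_rot: [3.142, 0.0, 1.651]
contact_force: [0.0, -0.3, -0.7]
grip_width: 15.7
finger_force: 30.0
```

Run:
```python
from h import *
import pickle
c=pickle.load(open('w2.pkl','rb'));s=pickle.load(open('d0.pkl','rb'))['side']
W=[(140,47.8),(122.8,95.3)];S=[(241.3,223.5),(258.9,216.2)];P=[]
for w,q in zip(W,S):
    print('tri',[np.round(v,1) for v in tri(c,w,s,q)]); P.append(onz(c,*w,46))
P=np.array(P);v=P[0]-P[1]
print('45',np.linalg.norm(v).round(1),'psi',np.degrees(np.arctan2(-v[0],v[1])).round(1),'mid',P.mean(0).round(1))
plan([583,109.8,35.5],94.6,6)
```

```text
tri [array([474.8, 130.2,  46.6]), np.float64(1.2)]
tri [array([458.5,  90. ,  45.5]), np.float64(0.3)]
45 43.7 psi -21.7 mid [466.9 110.4  46. ]
from [583.9 109.5 120.3] 94.6 tilt [3.142 0.   ] F [ 0.  -0.3 -0.7] w 15.7 t 7.25
mm/row 14.1 deg/row -0.0
[[0.0003,-0.0007,0.0707],[0.0003,-0.0007,0.0707],[0.0003,-0.0007,0.0707],[0.0003,-0.0007,0.0707],[0.0003,-0.0007,0.0707],[0.0003,-0.0007,0.0707]] spin 0.0
```

{"name": "servo_tool", "arguments": {"linear": [[0, -0.002, 0.1], [0, -0.002, 0.1], [0, 0, 0.1], [0, 0, 0.07], [0, 0, 0.03], [0, 0, 0.016], [0, 0, 0.007], [0, 0, 0]], "spin": [0, 0, 0, 0, 0, 0, 0, 0]}}

```text
time: 8.25
tool_pos: [583.3, 109.6, 36.1]
tcp_rot: [3.141, 0.0, 1.651]
contact_force: [0.8, -0.2, -1.1]
grip_width: 15.5
finger_force: 30.0
```

{"name": "servo_tool", "arguments": {"linear": [[0, 0, 0], [0, 0, 0], [0, 0, 0], [0, 0, 0], [0, 0, 0], [0, 0, 0], [0, 0, 0], [0, 0, 0]], "spin": [0, 0, 0, 0, 0, 0, 0, 0], "hand": 1}}

```text
time: 9.25
tool_pos: [583.0, 109.6, 35.7]
tcp_rot: [3.142, 0.0, 1.651]
contact_force: [0.8, 0.3, 0.8]
grip_width: 89.9
finger_force: 0.0
```

{"name": "servo_tool", "arguments": {"linear": [[0, 0, -0.05], [0, 0, -0.08], [0, 0, -0.1], [0, 0, -0.1], [0, 0, -0.1], [0, 0, -0.03], [0, 0, 0], [0, 0, 0]], "spin": [0, 0, 0, 0, 0, 0, 0, 0]}}

```text
time: 10.25
tool_pos: [582.5, 109.6, 127.0]
tcp_rot: [-3.14, 0.0, 1.651]
contact_force: [0.3, -1.0, -0.4]
grip_width: 91.7
finger_force: 0.0
```

Run:
```python
from h import *
plan([466.9,110.4,126],68.3,6)
```

```text
from [582.5 109.6 127. ] 94.6 tilt [-3.14  0.  ] F [ 0.3 -1.  -0.4] w 91.7 t 10.25
mm/row 19.3 deg/row -4.38
[[0.0084,-0.096,0.0008],[0.001,-0.0963,0.0008],[-0.0063,-0.0961,0.0008],[-0.0137,-0.0954,0.0008],[-0.0209,-0.094,0.0008],[-0.028,-0.0922,0.0008]] spin 0.0487
```

{"name": "servo_tool", "arguments": {"linear": [[0.008, -0.096, 0], [0.001, -0.096, 0], [-0.006, -0.096, 0], [-0.014, -0.095, 0.05], [-0.021, -0.094, 0.05], [-0.028, -0.092, 0.05], [0, 0, 0], [0, 0, 0]], "spin": [0.049, 0.049, 0.049, 0.049, 0.049, 0.048, 0, 0]}}

```text
time: 11.25
tool_pos: [468.6, 110.4, 97.9]
tcp_rot: [3.141, -0.0, 1.192]
contact_force: [-0.5, 0.3, -0.9]
grip_width: 91.8
finger_force: 0.0
```

Run:
```python
from h import *
plan([466.9,110.4,19],68.3,6)
```

```text
from [468.6 110.4  97.9] 68.3 tilt [ 3.141 -0.   ] F [-0.5  0.3 -0.9] w 91.8 t 11.25
mm/row 13.2 deg/row 0.0
[[-0.0006,-0.0013,0.0658],[-0.0006,-0.0013,0.0658],[-0.0006,-0.0013,0.0658],[-0.0006,-0.0013,0.0658],[-0.0006,-0.0013,0.0658],[-0.0006,-0.0013,0.0658]] spin -0.0
```

{"name": "servo_tool", "arguments": {"linear": [[-0.003, -0.008, 0.1], [0, 0, 0.1], [0, 0, 0.1], [0, 0, 0.06], [0, 0, 0.025], [0, 0, 0.01], [0, 0, 0], [0, 0, 0]], "spin": [0, 0, 0, 0, 0, 0, 0, 0]}}

```text
time: 12.25
tool_pos: [466.2, 110.5, 19.2]
tcp_rot: [3.141, -0.0, 1.191]
contact_force: [1.1, 0.2, -0.3]
grip_width: 91.7
finger_force: 0.0
```

{"name": "servo_tool", "arguments": {"linear": [[0, 0, 0], [0, 0, 0], [0, 0, 0], [0, 0, 0], [0, 0, 0], [0, 0, 0], [0, 0, 0], [0, 0, 0]], "spin": [0, 0, 0, 0, 0, 0, 0, 0], "hand": -1}}

```text
time: 13.25
tool_pos: [465.9, 110.5, 18.7]
tcp_rot: [3.142, 0.0, 1.191]
contact_force: [-0.3, -0.3, -0.2]
grip_width: 16.4
finger_force: 0.0
```

{"name": "servo_tool", "arguments": {"linear": [[0, 0, -0.05], [0, 0, -0.08], [0, 0, -0.1], [0, 0, -0.1], [0, 0, -0.1], [0, 0, -0.07], [0, 0, 0], [0, 0, 0]], "spin": [0, 0, 0, 0, 0, 0, 0, 0]}}

```text
time: 14.25
tool_pos: [465.4, 110.4, 118.2]
tcp_rot: [-3.141, 0.001, 1.191]
contact_force: [0.2, 0.1, 0.3]
grip_width: 12.0
finger_force: 29.9
```

Run:
```python
from h import *
plan([599.2,-85.5,120],94.6,8)
```

```text
from [465.4 110.4 118.2] 68.2 tilt [-3.141e+00  1.000e-03] F [0.2 0.1 0.3] w 12.0 t 14.25
mm/row 29.7 deg/row 3.3
[[-0.0827,0.1231,-0.0011],[-0.0896,0.1181,-0.0011],[-0.0963,0.1128,-0.0011],[-0.1026,0.107,-0.0011],[-0.1086,0.101,-0.0011],[-0.1142,0.0946,-0.0011],[-0.1195,0.0878,-0.0011],[-0.1243,0.0808,-0.0011]] spin -0.0366
```

{"name": "servo_tool", "arguments": {"linear": [[-0.083, 0.123, 0], [-0.09, 0.118, 0], [-0.096, 0.113, 0], [-0.103, 0.107, 0], [-0.109, 0.101, 0], [-0.114, 0.095, 0], [-0.12, 0.088, 0], [-0.124, 0.081, 0]], "spin": [-0.037, -0.037, -0.037, -0.037, -0.037, -0.037, -0.036, -0.036]}}

```text
time: 15.25
tool_pos: [600.0, -86.2, 117.4]
tcp_rot: [-3.14, -0.001, 1.654]
contact_force: [-0.5, -0.6, -0.2]
grip_width: 11.8
finger_force: 29.9
```

Run:
```python
from h import *
import pickle
c=cap('side');pickle.dump(c,open('s3.pkl','wb'))
o=monitor.get_obs()['tool_pos'];p=proj(c,o);print(p)
x,y=p.astype(int)
cv2.imwrite('pics/s3.png',cv2.resize(c['frame'][100:240,170:330],None,fx=4,fy=4,interpolation=cv2.INTER_NEAREST))
plan([599.2,-85.5,36],94.6,6)
```

```text
[249.34107172 134.868471  ]
from [602.  -89.4 117.4] 94.8 tilt [3.141e+00 2.000e-03] F [ 0.4 -2.7 -0.6] w 11.9 t 15.3
mm/row 13.6 deg/row -0.03
[[0.0034,-0.002,0.0679],[0.0034,-0.002,0.0679],[0.0034,-0.002,0.0679],[0.0034,-0.002,0.0679],[0.0034,-0.002,0.0679],[0.0034,-0.002,0.0679]] spin 0.0004
```

View pics/s3.png

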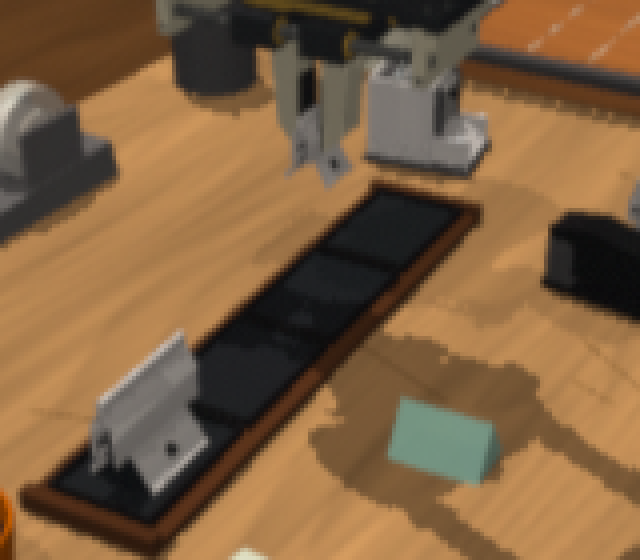

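The side crop shows clip_76 standing upright in bay1 and clip_45 held over bay3. The near handle's foot corner is at crop (332,187), which is full-frame (252.6,146.4).

Run:
```python
from h import *
import pickle
c=pickle.load(open('s3.pkl','rb'))
a=np.radians(4.7);X=np.array([np.cos(a),np.sin(a)]);Y=np.array([-np.sin(a),np.cos(a)])
b=np.array([600,-86.2])
for sy,px in((1,(332,187)),(-1,(350,168))):
    p=b-16*X+sy*15.5*Y
    for z in(90,95,100): print(sy,z,proj(c,[*p,z]).round(1), (170+px[0]/4-.5,100+px[1]/4-.5))
```

```text
1 90 [252.  149.7] (252.5, 146.25)
1 95 [252.  147.9] (252.5, 146.25)
1 100 [252. 146.] (252.5, 146.25)
-1 90 [258.1 144.5] (257.0, 141.5)
-1 95 [258.1 142.7] (257.0, 141.5)
-1 100 [258.1 140.9] (257.0, 141.5)
```

{"name": "servo_tool", "arguments": {"linear": [[0.003, -0.003, 0.1], [0, 0, 0.1], [0, 0, 0.1], [0, 0, 0.07], [0, 0, 0.03], [0, 0, 0.015], [0, 0, 0.005], [0, 0, 0]], "spin": [0.003, 0, 0, 0, 0, 0, 0, 0]}}

```text
time: 16.3
tool_pos: [599.8, -85.0, 35.2]
tcp_rot: [3.141, 0.0, 1.648]
contact_force: [0.2, -0.4, 0.9]
grip_width: 11.6
finger_force: 29.9
```

{"name": "servo_tool", "arguments": {"linear": [[0, 0, 0.005], [0, 0, 0], [0, 0, 0.005], [0, 0, 0], [0, 0, 0], [0, 0, 0], [0, 0, 0], [0, 0, 0]], "spin": [0, 0, 0, 0, 0, 0, 0, 0]}}

```text
time: 17.3
tool_pos: [599.4, -84.9, 32.7]
tcp_rot: [3.142, 0.0, 1.648]
contact_force: [0.0, -0.6, -1.0]
grip_width: 12.0
finger_force: 29.9
```

{"name": "servo_tool", "arguments": {"linear": [[0, 0, 0.004], [0, 0, 0.004], [0, 0, 0.004], [0, 0, 0], [0, 0, 0], [0, 0, 0], [0, 0, 0], [0, 0, 0]], "spin": [0, 0, 0, 0, 0, 0, 0, 0]}}

```text
time: 18.3
tool_pos: [599.5, -84.9, 30.3]
tcp_rot: [3.142, 0.0, 1.648]
contact_force: [0.0, 0.4, 0.0]
grip_width: 12.0
finger_force: 29.9
```

{"name": "servo_tool", "arguments": {"linear": [[0, 0, 0.003], [0, 0, 0.002], [0, 0, 0], [0, 0, 0], [0, 0, 0], [0, 0, 0], [0, 0, 0], [0, 0, 0]], "spin": [0, 0, 0, 0, 0, 0, 0, 0]}}

```text
time: 19.3
tool_pos: [599.8, -85.0, 30.0]
tcp_rot: [3.141, 0.0, 1.648]
contact_force: [-0.5, 0.5, 5.8]
grip_width: 11.8
finger_force: 30.0
```

{"name": "servo_tool", "arguments": {"linear": [[0, 0, 0], [0, 0, 0], [0, 0, 0], [0, 0, 0], [0, 0, 0], [0, 0, 0], [0, 0, 0], [0, 0, 0]], "spin": [0, 0, 0, 0, 0, 0, 0, 0], "hand": 1}}

```text
time: 20.3
tool_pos: [599.4, -84.9, 29.3]
tcp_rot: [3.142, 0.0, 1.648]
contact_force: [-0.3, -0.1, 0.4]
grip_width: 87.0
finger_force: 0.0
```

{"name": "servo_tool", "arguments": {"linear": [[0, 0, -0.04], [0, 0, -0.08], [0, 0, -0.1], [0, 0, -0.1], [0, 0, -0.1], [0, 0, -0.08], [0, 0, 0], [0, 0, 0]], "spin": [0, 0, 0, 0, 0, 0, 0, 0]}}

```text
time: 21.3
tool_pos: [599.1, -84.8, 128.8]
tcp_rot: [-3.141, -0.0, 1.648]
contact_force: [0.1, 0.8, -1.0]
grip_width: 91.9
finger_force: 0.0
```

Run:
```python
from h import *
plan([440,-375,130],75,8)
```

```text
from [599.1 -84.8 128.8] 94.4 tilt [-3.141 -0.   ] F [ 0.1  0.8 -1. ] w 91.9 t 21.3
mm/row 41.4 deg/row -2.43
[[-0.1732,-0.113,-0.0007],[-0.1778,-0.1056,-0.0007],[-0.1822,-0.098,-0.0007],[-0.1861,-0.0902,-0.0007],[-0.1898,-0.0822,-0.0007],[-0.1931,-0.0741,-0.0007],[-0.1961,-0.0659,-0.0007],[-0.1987,-0.0575,-0.0007]] spin 0.027
```

{"name": "servo_tool", "arguments": {"linear": [[-0.173, -0.113, 0], [-0.178, -0.106, 0], [-0.182, -0.098, 0], [-0.186, -0.09, 0], [-0.19, -0.082, 0], [-0.193, -0.074, 0], [-0.196, -0.066, 0], [-0.15, -0.043, 0]], "spin": [0.027, 0.027, 0.027, 0.027, 0.027, 0.027, 0.027, 0.027]}}

```text
time: 22.3
tool_pos: [443.9, -367.2, 128.2]
tcp_rot: [-3.14, -0.001, 1.306]
contact_force: [0.7, -0.3, 0.2]
grip_width: 91.8
finger_force: 0.0
```

Run:
```python
from h import *
import pickle
c=cap('wrist');s=cap('side');pickle.dump((c,s),open('w4.pkl','wb'))
q=proj(c,[438,-288,54]);r=proj(s,[440,-290,40]);print(q,r,monitor.get_obs()['tool_pos'])
x,y=[max(0,int(v)-45) for v in q];X,Y=[int(v)-18 for v in r];print(x,y,X,Y)
a=cv2.resize(c['frame'][y:y+90,x:x+90],(450,450),interpolation=cv2.INTER_NEAREST)
b=cv2.resize(s['frame'][Y:Y+35,X:X+35],(350,350),interpolation=cv2.INTER_NEAREST)
H=np.zeros((450,800,3),np.uint8);H[:,:450]=a;H[:350,450:]=b
cv2.imwrite('pics/c4.png',H)
```

```text
[222.39796987 113.1288389 ] [339.36451472 147.86545691] [ 443.42077638 -368.44574135  128.21774407]
177 68 321 129
```

View pics/c4.png

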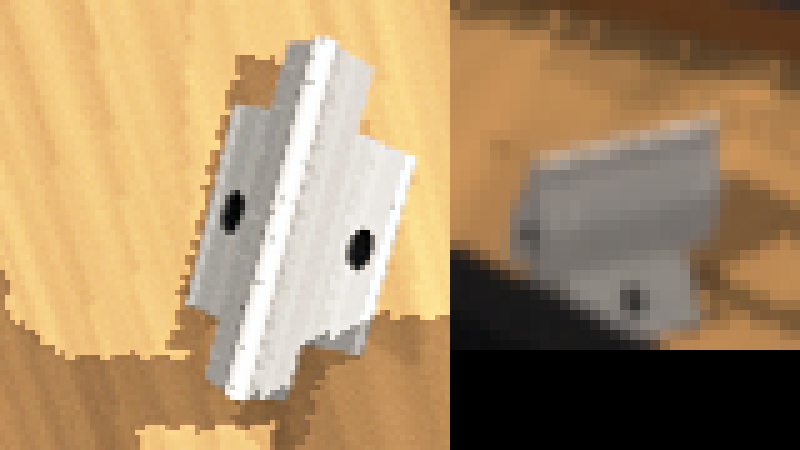

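The crops show clip_60's lip running from (241,75) to (224,147) in the wrist frame. In the side frame it runs from (329,144) to (347,140).

Run:
```python
from h import *
import pickle
c,s=pickle.load(open('w4.pkl','rb'))
W=[(240.9,75.1),(224.3,146.7)];S=[(329,144.3),(347,140.3)];P=[]
for w,q in zip(W,S):
    print('tri',[np.round(v,1) for v in tri(c,w,s,q)]); P.append(onz(c,*w,54))
P=np.array(P);v=P[0]-P[1];psi=np.degrees(np.arctan2(-v[0],v[1]))
print('60',np.linalg.norm(v).round(1),'psi',psi.round(1),'mid',P.mean(0).round(1))
m=P.mean(0);plan([m[0],m[1],100],psi+90,6)
```

```text
tri [array([ 461.2, -263.9,   56.2]), np.float64(0.2)]
tri [array([ 430.9, -315.3,   54.8]), np.float64(1.5)]
60 59.3 psi -29.9 mid [ 446.3 -289.4   54. ]
from [ 443.4 -368.4  128.2] 74.7 tilt [-3.14 -0.  ] F [ 0.1  0.5 -0.3] w 91.8 t 22.4
mm/row 14.0 deg/row -2.43
[[0.0642,-0.0151,0.0235],[0.0635,-0.0178,0.0235],[0.0627,-0.0205,0.0235],[0.0618,-0.0231,0.0235],[0.0607,-0.0257,0.0235],[0.0596,-0.0283,0.0235]] spin 0.027
```

{"name": "servo_tool", "arguments": {"linear": [[0.064, -0.015, 0.024], [0.064, -0.018, 0.024], [0.063, -0.02, 0.024], [0.062, -0.023, 0.024], [0.061, -0.026, 0.024], [0.06, -0.028, 0.024], [0, 0, 0], [0, 0, 0]], "spin": [0.027, 0.027, 0.027, 0.027, 0.027, 0.027, 0, 0]}}

```text
time: 23.4
tool_pos: [448.2, -286.8, 100.4]
tcp_rot: [-3.142, 0.0, 1.055]
contact_force: [0.9, -0.5, -0.7]
grip_width: 91.8
finger_force: 0.0
```

Run:
```python
from h import *
plan([446.3,-289.4,21],60.1,1)
```

```text
from [ 448.2 -286.8  100.4] 60.5 tilt [-3.142  0.   ] F [ 0.9 -0.5 -0.7] w 91.8 t 23.4
mm/row 79.5 deg/row -0.37
[[-0.0161,-0.0019,0.3972]] spin 0.0041
```

{"name": "servo_tool", "arguments": {"linear": [[-0.016, -0.002, 0.1], [0, 0, 0.1], [0, 0, 0.1], [0, 0, 0.06], [0, 0, 0.025], [0, 0, 0.012], [0, 0, 0], [0, 0, 0]], "spin": [0.004, 0, 0, 0, 0, 0, 0, 0]}}

```text
time: 24.4
tool_pos: [446.4, -289.6, 21.7]
tcp_rot: [3.14, 0.0, 1.048]
contact_force: [-0.5, 0.2, -0.0]
grip_width: 92.1
finger_force: 0.0
```

{"name": "servo_tool", "arguments": {"linear": [[0, 0, 0], [0, 0, 0], [0, 0, 0], [0, 0, 0], [0, 0, 0], [0, 0, 0], [0, 0, 0], [0, 0, 0]], "spin": [0, 0, 0, 0, 0, 0, 0, 0], "hand": -1}}

```text
time: 25.4
tool_pos: [446.1, -289.4, 21.1]
tcp_rot: [3.142, 0.0, 1.048]
contact_force: [0.6, 0.6, -0.5]
grip_width: 16.5
finger_force: 0.1
```

{"name": "servo_tool", "arguments": {"linear": [[0, 0, 0], [0, 0, 0], [0, 0, 0], [0, 0, -0.06], [0, 0, -0.12], [0, 0, -0.15], [0, 0, -0.12], [0, 0, -0.05]], "spin": [0, 0, 0, 0, 0, 0, 0, 0]}}

```text
time: 26.4
tool_pos: [446.7, -289.9, 123.2]
tcp_rot: [3.138, 0.001, 1.048]
contact_force: [0.7, 0.6, -0.8]
grip_width: 14.0
finger_force: 30.0
```

Run:
```python
from h import *
plan([591.2,12.2,124],94.6,8)
```

```text
from [ 446.7 -289.9  123.2] 60.0 tilt [3.138e+00 1.000e-03] F [ 0.7  0.6 -0.8] w 14.0 t 26.4
mm/row 41.9 deg/row 4.32
[[0.2087,-0.0161,-0.0005],[0.2093,-0.0003,-0.0005],[0.2087,0.0155,-0.0005],[0.207,0.0312,-0.0005],[0.204,0.0467,-0.0005],[0.1999,0.0619,-0.0005],[0.1947,0.0768,-0.0005],[0.1883,0.0913,-0.0005]] spin -0.048
```

{"name": "servo_tool", "arguments": {"linear": [[0.209, -0.016, 0], [0.209, 0, 0], [0.209, 0.016, 0], [0.207, 0.031, 0], [0.204, 0.047, 0], [0.2, 0.062, 0], [0.195, 0.077, 0], [0.188, 0.091, 0]], "spin": [-0.048, -0.048, -0.048, -0.048, -0.048, -0.048, -0.048, -0.048]}}

```text
time: 27.4
tool_pos: [591.0, 14.0, 120.7]
tcp_rot: [-3.141, -0.0, 1.653]
contact_force: [-0.2, 0.5, -1.3]
grip_width: 13.7
finger_force: 30.0
```

{"name": "servo_tool", "arguments": {"linear": [[0, 0, 0.03], [0, 0, 0.05], [0, 0, 0.05], [0, 0, 0.05], [0, 0, 0.02], [0, 0, 0], [0, 0, 0], [0, 0, 0]], "spin": [0, 0, 0, 0, 0, 0, 0, 0]}}

```text
time: 28.4
tool_pos: [591.1, 12.7, 81.5]
tcp_rot: [3.141, 0.0, 1.651]
contact_force: [0.4, -0.1, -0.7]
grip_width: 14.1
finger_force: 30.0
```

Run:
```python
from h import *
plan([591.2,12.2,31.5],94.6,1)
```

```text
from [591.1  12.7  81.5] 94.6 tilt [3.141 0.   ] F [ 0.4 -0.1 -0.7] w 14.1 t 28.4
mm/row 50.0 deg/row 0.01
[[-0.0024,0.0003,0.25]] spin -0.0001
```

{"name": "servo_tool", "arguments": {"linear": [[0, 0, 0.07], [0, 0, 0.07], [0, 0, 0.06], [0, 0, 0.03], [0, 0, 0.014], [0, 0, 0.007], [0, 0, 0], [0, 0, 0]], "spin": [0, 0, 0, 0, 0, 0, 0, 0]}}

```text
time: 29.4
tool_pos: [591.1, 12.6, 31.2]
tcp_rot: [3.141, 0.0, 1.651]
contact_force: [-0.4, 0.2, -0.8]
grip_width: 13.8
finger_force: 30.0
```

{"name": "servo_tool", "arguments": {"linear": [[0, 0, 0], [0, 0, 0], [0, 0, 0], [0, 0, 0], [0, 0, 0], [0, 0, 0], [0, 0, 0], [0, 0, 0]], "spin": [0, 0, 0, 0, 0, 0, 0, 0], "hand": 1}}

```text
time: 30.4
tool_pos: [590.9, 12.6, 30.9]
tcp_rot: [-3.142, 0.0, 1.651]
contact_force: [-0.4, -0.3, 0.1]
grip_width: 88.9
finger_force: 0.0
```

{"name": "servo_tool", "arguments": {"linear": [[0, 0, -0.04], [0, 0, -0.08], [0, 0, -0.1], [0, 0, -0.1], [0, 0, -0.1], [0, 0, -0.07], [0, 0, 0], [0, 0, 0]], "spin": [0, 0, 0, 0, 0, 0, 0, 0]}}

```text
time: 31.4
tool_pos: [590.5, 12.7, 128.4]
tcp_rot: [-3.141, -0.0, 1.651]
contact_force: [-0.4, -0.5, 0.2]
grip_width: 91.8
finger_force: 0.0
```

Run:
```python
from h import *
plan([450,165,130],70,8)
```

```text
from [590.5  12.7 128.4] 94.6 tilt [-3.141 -0.   ] F [-0.4 -0.5  0.2] w 91.8 t 31.4
mm/row 25.9 deg/row -3.07
[[0.1019,-0.0799,-0.001],[0.0975,-0.0853,-0.001],[0.0928,-0.0904,-0.001],[0.0878,-0.0952,-0.001],[0.0826,-0.0998,-0.001],[0.0771,-0.1041,-0.001],[0.0714,-0.108,-0.001],[0.0655,-0.1117,-0.001]] spin 0.0341
```

{"name": "servo_tool", "arguments": {"linear": [[0.102, -0.08, 0], [0.098, -0.085, 0], [0.093, -0.09, 0], [0.088, -0.095, 0], [0.083, -0.1, 0], [0.077, -0.104, 0], [0.071, -0.108, 0], [0.066, -0.112, 0]], "spin": [0.034, 0.034, 0.034, 0.034, 0.034, 0.034, 0.034, 0.034]}}

```text
time: 32.4
tool_pos: [449.2, 165.6, 128.0]
tcp_rot: [-3.14, 0.001, 1.222]
contact_force: [-0.2, 0.0, 0.7]
grip_width: 91.7
finger_force: 0.0
```

Run:
```python
from h import *
import pickle
c=cap('wrist');s=cap('side');pickle.dump((c,s),open('w5.pkl','wb'))
q=proj(c,[449,272,38]);r=proj(s,[445,274,25]);print(q,r,monitor.get_obs()['tool_pos'])
x,y=[max(0,int(v)-35) for v in q];X,Y=[int(v)-18 for v in r];print(x,y,X,Y)
a=cv2.resize(c['frame'][y:y+75,x:x+75],(450,450),interpolation=cv2.INTER_NEAREST)
b=cv2.resize(s['frame'][Y:Y+35,X:X+35],(350,350),interpolation=cv2.INTER_NEAREST)
H=np.zeros((450,800,3),np.uint8);H[:,:450]=a;H[:350,450:]=b
cv2.imwrite('pics/c5.png',H)
```

```text
[212.00647909  83.54514483] [207.27935901 284.41893686] [448.24399618 166.30395306 128.0894502 ]
177 48 189 266
```

View pics/c5.png

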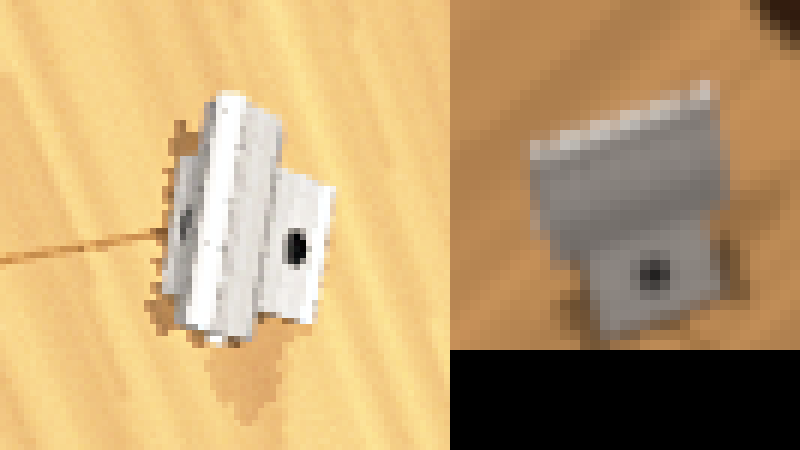

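The crops show clip_32's lip running from (215,63) to (210,102.5) in the wrist frame. In the side frame it runs from (197,280.5) to (214,275).

Run:
```python
from h import *
import pickle
c,s=pickle.load(open('w5.pkl','rb'))
W=[(214.8,63),(209.8,102.5)];S=[(197.2,280.5),(214.3,274.7)];P=[]
for w,q in zip(W,S):
    print('tri',[np.round(v,1) for v in tri(c,w,s,q)]); P.append(onz(c,*w,38))
P=np.array(P);v=P[0]-P[1];psi=np.degrees(np.arctan2(-v[0],v[1]))
print('32',np.linalg.norm(v).round(1),'psi',psi.round(1),'mid',P.mean(0).round(1))
m=P.mean(0);plan([m[0],m[1],90],psi+90,6)
```

```text
tri [array([456.9, 285.7,  38.6]), np.float64(1.6)]
tri [array([441.1, 258.3,  37. ]), np.float64(0.1)]
32 32.6 psi -30.0 mid [449.3 272.3  38. ]
from [448.2 166.3 128.1] 70.2 tilt [-3.139e+00  1.000e-03] F [ 0.3 -0.4 -0.6] w 91.8 t 32.5
mm/row 18.8 deg/row -1.69
[[0.0834,-0.0291,0.0317],[0.0825,-0.0315,0.0317],[0.0815,-0.0339,0.0317],[0.0805,-0.0363,0.0317],[0.0794,-0.0387,0.0317],[0.0782,-0.041,0.0317]] spin 0.0188
```

{"name": "servo_tool", "arguments": {"linear": [[0.083, -0.028, 0.02], [0.083, -0.031, 0.02], [0.082, -0.034, 0.02], [0.08, -0.036, 0.04], [0.079, -0.039, 0.04], [0.078, -0.041, 0.04], [0, 0, 0], [0, 0, 0]], "spin": [0.019, 0.019, 0.019, 0.019, 0.019, 0.019, 0, 0]}}

```text
time: 33.5
tool_pos: [452.2, 270.2, 92.7]
tcp_rot: [-3.142, 0.001, 1.045]
contact_force: [-0.5, -0.7, -0.5]
grip_width: 91.9
finger_force: 0.0
```

Run:
```python
from h import *
plan([449.3,272.3,15.5],60,1)
```

```text
from [452.2 270.2  92.7] 59.9 tilt [-3.142e+00  1.000e-03] F [-0.5 -0.7 -0.5] w 91.9 t 33.5
mm/row 77.3 deg/row 0.11
[[0.0021,-0.0178,0.386]] spin -0.0012
```

{"name": "servo_tool", "arguments": {"linear": [[0.002, -0.018, 0.1], [0, 0, 0.1], [0, 0, 0.1], [0, 0, 0.05], [0, 0, 0.024], [0, 0, 0.012], [0, 0, 0], [0, 0, 0]], "spin": [0, 0, 0, 0, 0, 0, 0, 0]}}

```text
time: 34.5
tool_pos: [449.3, 273.2, 16.1]
tcp_rot: [3.141, -0.001, 1.045]
contact_force: [0.7, -0.2, 0.5]
grip_width: 91.7
finger_force: 0.0
```

{"name": "servo_tool", "arguments": {"linear": [[0, 0, 0], [0, 0, 0], [0, 0, 0], [0, 0, 0], [0, 0, 0], [0, 0, 0], [0, 0, 0], [0, 0, 0]], "spin": [0, 0, 0, 0, 0, 0, 0, 0], "hand": -1}}

```text
time: 35.5
tool_pos: [449.0, 273.1, 15.7]
tcp_rot: [3.142, 0.0, 1.044]
contact_force: [0.7, -1.2, -0.7]
grip_width: 16.1
finger_force: 0.0
```

{"name": "servo_tool", "arguments": {"linear": [[0, 0, 0], [0, 0, 0], [0, 0, 0], [0, 0, -0.06], [0, 0, -0.12], [0, 0, -0.15], [0, 0, -0.12], [0, 0, -0.05]], "spin": [0, 0, 0, 0, 0, 0, 0, 0]}}

```text
time: 36.5
tool_pos: [449.7, 273.4, 117.7]
tcp_rot: [3.14, -0.002, 1.045]
contact_force: [-0.2, 0.8, -0.5]
grip_width: 9.7
finger_force: 30.0
```

Run:
```python
from h import *
plan([450,40,118],80,8)
```

```text
from [449.7 273.4 117.7] 59.8 tilt [ 3.14e+00 -2.00e-03] F [-0.2  0.8 -0.5] w 9.7 t 36.5
mm/row 29.2 deg/row 2.52
[[-0.1261,0.0734,-0.0002],[-0.1292,0.0678,-0.0002],[-0.132,0.0621,-0.0002],[-0.1346,0.0562,-0.0002],[-0.137,0.0502,-0.0002],[-0.139,0.0442,-0.0002],[-0.1408,0.038,-0.0002],[-0.1424,0.0318,-0.0002]] spin -0.028
```

{"name": "servo_tool", "arguments": {"linear": [[-0.126, 0.073, 0], [-0.129, 0.068, 0], [-0.132, 0.062, 0], [-0.135, 0.056, 0], [-0.137, 0.05, 0], [-0.139, 0.044, 0], [-0.141, 0.038, 0], [-0.142, 0.032, 0]], "spin": [-0.028, -0.028, -0.028, -0.028, -0.028, -0.028, -0.028, -0.028]}}

```text
time: 37.5
tool_pos: [448.8, 38.8, 115.5]
tcp_rot: [-3.141, 0.0, 1.398]
contact_force: [0.4, -0.7, -0.1]
grip_width: 10.0
finger_force: 30.0
```

Run:
```python
from h import *
plan([607.2,-183.1,118],94.6,8)
```

```text
from [448.8  38.8 115.5] 80.1 tilt [-3.141  0.   ] F [ 0.4 -0.7 -0.1] w 10.0 t 37.5
mm/row 34.1 deg/row 1.81
[[-0.1196,0.1214,-0.0015],[-0.1234,0.1175,-0.0015],[-0.127,0.1136,-0.0015],[-0.1305,0.1095,-0.0015],[-0.1339,0.1053,-0.0015],[-0.1372,0.101,-0.0015],[-0.1403,0.0966,-0.0015],[-0.1433,0.0921,-0.0015]] spin -0.0202
```

{"name": "servo_tool", "arguments": {"linear": [[-0.12, 0.121, 0], [-0.123, 0.118, 0], [-0.127, 0.114, 0], [-0.131, 0.11, 0], [-0.134, 0.105, 0], [-0.137, 0.101, 0], [-0.14, 0.097, 0], [-0.143, 0.092, 0]], "spin": [-0.02, -0.02, -0.02, -0.02, -0.02, -0.02, -0.02, -0.02]}}

```text
time: 38.5
tool_pos: [607.4, -183.3, 115.2]
tcp_rot: [-3.141, -0.0, 1.649]
contact_force: [0.1, -0.2, -0.2]
grip_width: 9.7
finger_force: 30.0
```

{"name": "servo_tool", "arguments": {"linear": [[0, 0, 0.03], [0, 0, 0.05], [0, 0, 0.05], [0, 0, 0.04], [0, 0, 0.02], [0, 0, 0], [0, 0, 0], [0, 0, 0]], "spin": [0, 0, 0, 0, 0, 0, 0, 0]}}

```text
time: 39.5
tool_pos: [607.4, -182.5, 78.1]
tcp_rot: [3.141, 0.0, 1.648]
contact_force: [0.4, 0.2, -0.3]
grip_width: 10.0
finger_force: 30.0
```

Run:
```python
from h import *
plan([607.2,-183.1,26],94.6,1)
```

```text
from [ 607.4 -182.5   78.1] 94.4 tilt [3.141 0.   ] F [ 0.4  0.2 -0.3] w 10.0 t 39.5
mm/row 52.1 deg/row 0.19
[[-0.0027,-0.0012,0.2604]] spin -0.0022
```

{"name": "servo_tool", "arguments": {"linear": [[-0.003, 0, 0.07], [0, 0, 0.07], [0, 0, 0.06], [0, 0, 0.035], [0, 0, 0.016], [0, 0, 0.009], [0, 0, 0], [0, 0, 0]], "spin": [-0.002, 0, 0, 0, 0, 0, 0, 0]}}

```text
time: 40.5
tool_pos: [607.5, -183.1, 26.1]
tcp_rot: [3.141, 0.0, 1.651]
contact_force: [-0.1, -0.2, -0.1]
grip_width: 10.0
finger_force: 30.0
```

{"name": "servo_tool", "arguments": {"linear": [[0, 0, 0], [0, 0, 0], [0, 0, 0], [0, 0, 0], [0, 0, 0], [0, 0, 0], [0, 0, 0], [0, 0, 0]], "spin": [0, 0, 0, 0, 0, 0, 0, 0], "hand": 1}}

```text
time: 41.5
tool_pos: [607.3, -183.1, 25.7]
tcp_rot: [-3.142, 0.0, 1.651]
contact_force: [0.1, 0.6, 0.7]
grip_width: 84.8
finger_force: 0.0
```

{"name": "servo_tool", "arguments": {"linear": [[0, 0, -0.04], [0, 0, -0.08], [0, 0, -0.1], [0, 0, -0.15], [0, 0, -0.15], [0, 0, -0.1], [0, 0, 0], [0, 0, 0]], "spin": [0, 0, 0, 0, 0, 0, 0, 0]}}

```text
time: 42.5
tool_pos: [606.9, -182.9, 149.3]
tcp_rot: [-3.141, -0.0, 1.651]
contact_force: [0.4, 0.7, -0.7]
grip_width: 91.8
finger_force: 0.0
```

{"name": "servo_tool", "arguments": {"linear": [[-0.1, -0.15, -0.05], [-0.1, -0.15, -0.05], [-0.15, -0.15, -0.05], [-0.15, -0.15, -0.05], [-0.15, -0.15, 0], [-0.15, -0.15, 0], [-0.1, -0.1, 0], [0, 0, 0]], "spin": [0, 0, 0, 0, 0, 0, 0, 0]}}

```text
time: 43.5
tool_pos: [420.8, -379.4, 188.6]
tcp_rot: [-3.14, -0.002, 1.648]
contact_force: [-0.0, 0.4, -1.1]
grip_width: 91.5
finger_force: 0.0
```

Run:
```python
from h import *
t=cap('top');s=cap('side')
a=cv2.resize(t['frame'][105:220,150:410],None,fx=3,fy=3,interpolation=cv2.INTER_CUBIC)
b=cv2.resize(s['frame'][100:240,160:350],None,fx=1.7,fy=1.7,interpolation=cv2.INTER_CUBIC)
H=np.zeros((345+b.shape[0],780,3),np.uint8);H[:345,:780]=a;H[345:,:b.shape[1]]=b
cv2.imwrite('pics/end.png',H);print(H.shape)
for k,p in dict(b1=(583.2,109.8,72),b2=(591.2,12.2,64),b3=(599.2,-85.5,56),b4=(607.2,-183.1,48)).items(): q=proj(t,p);print(k,((q-[150,105])*3).round())
```

```text
(583, 780, 3)
b1 [234. 137.]
b2 [351. 129.]
b3 [465. 121.]
b4 [577. 113.]
```

View pics/end.png

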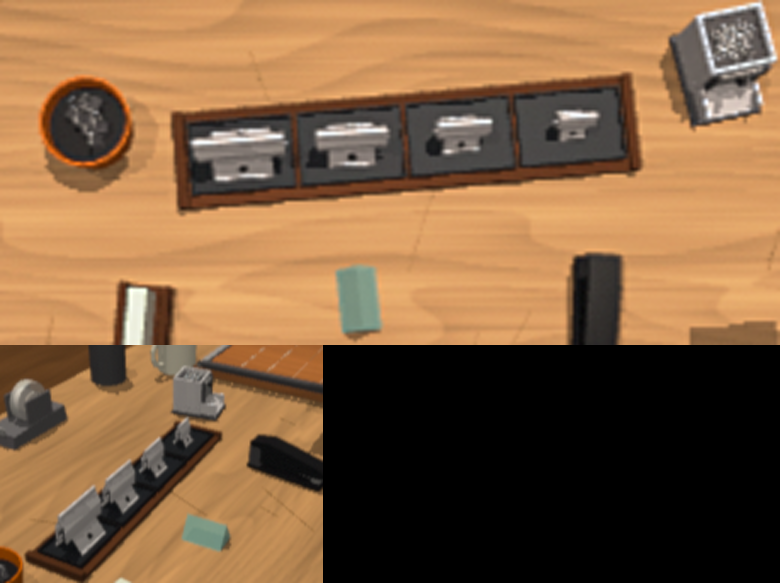

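The final views show all four clips upright, one to a bay, growing from the dispenser (right) to the tub (left). I'll check clip_76's centring, because its lip looks lower than predicted, near (240,146).

Run:
```python
from h import *
t=cap('top');s=cap('side')
a=cv2.resize(t['frame'][135:180,205:285],None,fx=10,fy=10,interpolation=cv2.INTER_NEAREST)[:,:800]
def g(c,p,o,k): return tuple(int(v) for v in (proj(c,p)-o+.5)*k)
for b,z,w in(((583.2,109.8),62,38),((591.2,12.2),54,30)):
    for sg in(-1,1):
        p=np.array([*b,10+z])+sg*w*np.array([-.0819,.9966,0]);cv2.circle(a,g(t,p,[205,135],10),4,(0,0,255),-1)
cv2.imwrite('pics/z.png',a)
```

```text
(no output)
```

View pics/z.png

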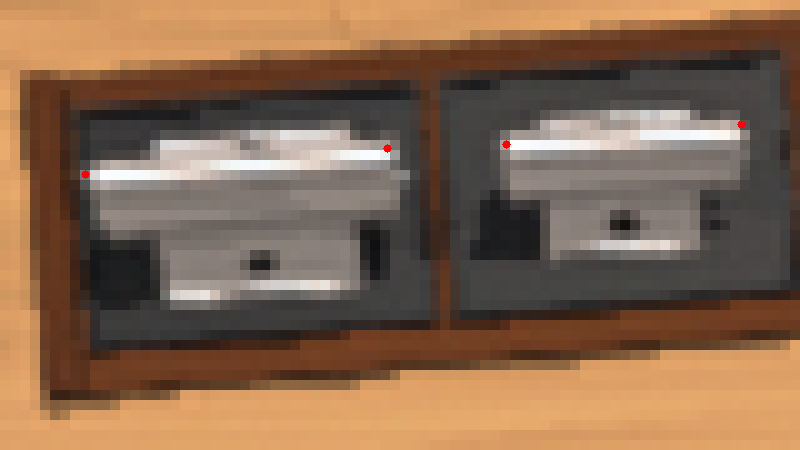

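The lip lines fall on the predicted red points to within a pixel, at (86–388, 175–150) for clip_76, so both clips are centred and aligned.

```bash
python3 -c "
from plant import workorder;print(workorder.close_job())"
```

```text
the job is handed in; nothing more can be done
None
```

All four clips stand upright in their bays, with clip_32 beside the dispenser, then clip_45, clip_60 and clip_76 beside the orange tub; the dispenser and prism were left where they stood, and I handed the job in at about 44 s.

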